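# Show the striped bottle's three stripes to the camera

### The job

Pick up the steel bottle with the coloured stripes by its black cap and hold it upright over the middle of the round cork mat, lifted about 4 cm clear of it; turn it there so that first the blue stripe, then the yellow one, then the red one faces straight at the little camera's lens, pausing for a second at each. Then lower the bottle onto the middle of the mat, let go of it only once it is down, and leave it standing there. Leave the plain bottle and the red stapler where they are, and never tip the striped bottle over.

Things in the scene. Friction and masses are not known exactly. Their poses are not given: they have to be found in the camera images.
- bottle_center (a point): Centre of the striped steel bottle, on its axis, 90 mm above its underside; 180 mm tall, under 0.4 kg. Round body 70 mm across, shoulder from 118 to 135 mm, then a fixed round black cap 38 mm across, 45 mm tall: grasp it there, at any yaw. Three stripes up the side and over the shoulder: +x points out through the blue one, +y yellow, -x red; -y is bare. z is up.
- lens (a point): Lens front of a small black camera on a fixed stand, 115 mm above the slab (camera top 137 mm). z up; +y is the level direction it looks in, towards the mat: a fixed cork disc 110 mm across, 3 mm thick, a white spot at its middle, which lies 130 mm from the lens along +y, at slab height. Camera and stand are all on the -y side.
- spare_center (a point): Centre (90 mm up) of the plain bottle: same shape, size and black cap as the striped one, but with no stripes. Leave it alone.
- stapler_center (a point): Centre of the red plastic stapler with a black foot, 130 x 34 mm and about 55 mm tall, long along its x. Leave it alone.

How it is judged:
On the way, in this order (a step that is already met when the one before it is completed fails the run):
1. the bottle is held upright, 1 to 9 cm clear of the mat and within 25 mm of over its centre, with its blue stripe facing the lens (within about 13 degrees) (x of bottle_center in the frame of lens between -0.025 and 0.025 m and y of bottle_center in the frame of lens between 0.105 and 0.155 m and height (world z) of bottle_center between 0.103 and 0.19 m and angle between bottle_center's own z axis and vertical below 0.2 rad and x of lens in the frame of bottle_center above 0.06 m and y of lens in the frame of bottle_center between -0.035 and 0.035 m), for 0.4 s.
2. the bottle is held upright, 1 to 9 cm clear of the mat and within 25 mm of over its centre, with its yellow stripe facing the lens (within about 13 degrees) (x of bottle_center in the frame of lens between -0.025 and 0.025 m and y of bottle_center in the frame of lens between 0.105 and 0.155 m and height (world z) of bottle_center between 0.103 and 0.19 m and angle between bottle_center's own z axis and vertical below 0.2 rad and y of lens in the frame of bottle_center above 0.06 m and x of lens in the frame of bottle_center between -0.035 and 0.035 m), for 0.4 s.
3. the bottle is held upright, 1 to 9 cm clear of the mat and within 25 mm of over its centre, with its red stripe facing the lens (within about 13 degrees) (x of bottle_center in the frame of lens between -0.025 and 0.025 m and y of bottle_center in the frame of lens between 0.105 and 0.155 m and height (world z) of bottle_center between 0.103 and 0.19 m and angle between bottle_center's own z axis and vertical below 0.2 rad and x of lens in the frame of bottle_center below -0.06 m and y of lens in the frame of bottle_center between -0.035 and 0.035 m), for 0.4 s.
4. the bottle is brought down onto the mat (within 5 mm of it) while still in the gripper (x of bottle_center in the frame of lens between -0.025 and 0.025 m and y of bottle_center in the frame of lens between 0.105 and 0.155 m and height (world z) of bottle_center below 0.098 m and contact force between the fingers and bottle above 0.5 N), for 0.05 s.
At the end, for the whole second after the job is handed in: The striped bottle stands at rest and upright (within 6 degrees) on the cork mat, its axis within 25 mm of the mat's middle both ways, any side to the lens, released; the plain bottle and the stapler are within 30 mm of where they began (x of bottle_center in the frame of lens between -0.025 and 0.025 m and y of bottle_center in the frame of lens between 0.105 and 0.155 m and height (world z) of bottle_center between 0.089 and 0.098 m and angle between bottle_center's own z axis and vertical below 0.1 rad and linear speed of bottle below 0.02 m/s and distance of each of spare_center, stapler_center from where it was at the start of the episode below 0.03 m); the robot touches nothing.
It fails at once if the plain bottle is moved by more than 30 mm (distance of spare_center from where it was at the start of the episode above 0.03 m).
It fails at once if the stapler is moved by more than 30 mm (distance of stapler_center from where it was at the start of the episode above 0.03 m).
It fails at once if the striped bottle is tipped by more than 45 degrees (angle between bottle_center's own z axis and vertical above 0.8 rad).
It also fails if it takes over 48 s, if anything falls off the work surface, if the arm or the gripper's body presses on something with over 40 N, if the wrist force passes 120 N, or if a joint passes its speed limit or range.

### The arm

A 7-joint arm with a two-finger parallel gripper is mounted at the origin on the work surface. World frame = base frame: x ahead of the robot, y to its left, z up, the work surface at z = 0. Lengths are in m, angles in rad, forces in N, time in s.
With the tool pointing down it reaches from about 0.425 to 0.875 m from the base axis. Payload 4.7 kg.
Tool frame: the origin (TCP) lies at the very end of the fingers, on their centre line; the grasp point (between the pads) lies 19 mm behind it; z points along the fingers, y is the line along which they close (so a half turn about z gives the same grasp; the last joint's range is limited). The gripper opens to 87 mm and grips with 3 to 60 N. Pads are 19 mm wide; open, the fingers measure 117 mm over their backs; the gripper's body (75 mm by 190 mm) begins 51 mm behind the grasp point.
Start: joints at [-1.246, 0.321, -0.07, 1.45, 0.023, 1.371, -0.057], TCP at [0.199, 0.619, 0.223] pointing down, gripper open.
Joint ranges: [-2.86, 2.86], [-0.3, 2.09], [-1.38, 1.24], [0.06, 2.45], [-1.56, 4.7], [0.09, 2.05], [-2.69, 2.69]. Speed limits (rad/s): [2.57, 2.57, 3.14, 3.14, 3.14, 3.14, 3.14].

### API

Orientations are given as a rotation vector (axis times angle).
In Python, from bench import ctrl, get_image, job gives the robot as it stands.
- The arm moves only by the shell command python3 -m crank 'ROWS' [FORCE]. ROWS is JSON, a list that holds one entry, the list of rows, each a list of 5 numbers: the shift along the tool's x, y, z in mm, then the turn about the tool's z in rad, then the closure, from -1 (fully open) to 1 (shut), so that 0 is half open. A call has 1 to 10 rows; each row shifts and turns the commanded pose from where the row before left it, along the tool's axes as they then stand; what a row does not reach is not made up. A row lasts 1/12 s, in which the tool goes at most 41.7 mm and 7.16 degrees, less where a joint would pass 70% of its speed; a pose out of reach is approached as far as the arm can. A call with a gripper value outside its range is refused whole. The fingers move at their own pace and stop on an object; FORCE is the grip in N (left out, the last holds). Time passes only in rows, so rows that do not move let the fingers close. It gives the time, the measured TCP pose, the force, the opening and the grip force at its end, in the units of the state.
- ctrl.get_state(): the state, without advancing time (a new reading comes with each control period).
- get_image(name): name is "scene" or "top" or "wrist"; returns a dict with "pixels" (480x640x3 uint8, red, green, blue), "fx", "fy", "cx", "cy" (pixels), "k1" (the pictures are not rectified: a ray, as slopes to the right and down, at radius r is drawn at 1 + k1 r^2 times it, then the intrinsics apply), "T" (4x4, takes a point from camera to world coordinates); the wrist camera has in their place "T_tool_cam" (4x4, takes a point from camera to tool coordinates, whose origin is the TCP and whose axes are the flange's). Camera axes: x right, y down, z forward; pixel columns grow to the right and rows downward; lengths in m; the calibration is good to about 2 mm. A picture is of the moment at which its call begins: read the wrist's pose just before it. There is no depth.
- job.close_job(): hands the job in; it is judged then, once.
The state is a dict: "time": time; "joint_positions": joint angles; "qd": joint speeds; "joint_torque": joint torques, N m; "position": TCP position; "tool_rot": TCP orientation; "ft_force": force on the tool from outside, world axes, zero at the start; "torque": the same for the moment, N m; "grip_width": opening from 0.0 (shut) to 1.0 (fully open); "grip_force": force on a finger pad.
Only numpy, scipy, OpenCV 4.12 (cv2) and the standard library are available. Lean on these libraries where they do the work, as an engineer would, in place of code of your own. Each camera call takes 0.05 s, during which the arm holds its last target. There are 200 camera calls.

## Working session

There is one attempt and no reset: what is moved stays moved. The work goes in short steps, Python scripts to look and compute and a shell command to move; the robot and the scene stay as the last step left them, time stands still between calls to the robot, and variables do not carry over. Pictures are saved under pics/ and viewed, at most 10 in all, crops included, and the job is handed in when it is done.

```bash
ls; mkdir -p pics; cat > h.py <<'E'
import numpy as np,cv2
from bench import ctrl,get_image
from scipy.spatial.transform import Rotation as R
def snap(n,f):
    s=ctrl.get_state(); im=get_image(n)
    cv2.imwrite(f'pics/{f}.png',im['pixels'][:,:,::-1])
    if 'T' not in im:
        T=np.eye(4);T[:3,:3]=R.from_rotvec(s['tool_rot']).as_matrix();T[:3,3]=s['position'];im['T']=T@im['T_tool_cam']
    np.savez(f'pics/{f}.npz',**{k:v for k,v in im.items()})
    return im
def load(f): return dict(np.load(f'pics/{f}.npz'))
def ray(im,u,v):
    x=np.array([(u-im['cx'])/im['fx'],(v-im['cy'])/im['fy']],float);p=x.copy()
    for _ in range(20): p=x/(1+im['k1']*(p@p))
    T=im['T'];return T[:3,3],T[:3,:3]@np.array([*p,1])
def onz(im,u,v,z):
    o,d=ray(im,u,v);return o+d*(z-o[2])/d[2]
def tri(*obs):
    A=0;b=0
    for im,u,v in obs:
        o,d=ray(im,u,v);d=d/np.linalg.norm(d);P=np.eye(3)-np.outer(d,d);A=A+P;b=b+P@o
    x=np.linalg.solve(A,b);return x
E
python3 - <<'E'
from h import *
s=ctrl.get_state();print(s['time'],s['position'],s['tool_rot'],s['grip_width'])
for n in('scene','top','wrist'):
    im=snap(n,n+'0');print(n,im['fx'],im['k1'],im['T'].round(3).tolist())
E
```

```text
pics
0.0 [0.19870043 0.61830985 0.22146194] [-4.86253885e-01 -3.10355384e+00  2.96776972e-03] 0.9975792267298293
scene 456.97613630218046 -0.036330276576185275 [[-0.133, 0.536, -0.833, 1.236], [0.991, 0.066, -0.115, 0.076], [-0.007, -0.841, -0.54, 0.512], [0.0, 0.0, 0.0, 1.0]]
top 457.03617782087395 -0.0651100097303913 [[-0.014, -0.975, 0.222, 0.446], [-1.0, 0.015, 0.003, 0.012], [-0.007, -0.222, -0.975, 0.947], [0.0, 0.0, 0.0, 1.0]]
wrist 346.72728319135535 -0.04519759848275306 [[0.306, 0.911, 0.276, 0.122], [0.952, -0.293, -0.089, 0.643], [-0.0, 0.29, -0.957, 0.384], [0.0, 0.0, 0.0, 1.0]]
```

View pics/scene0.png

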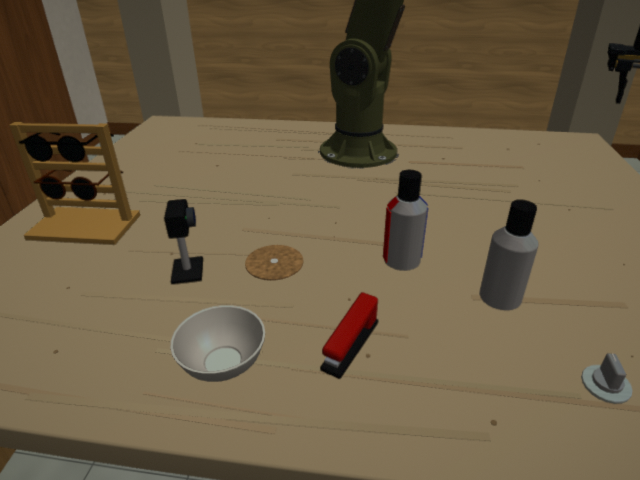

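View pics/top0.png

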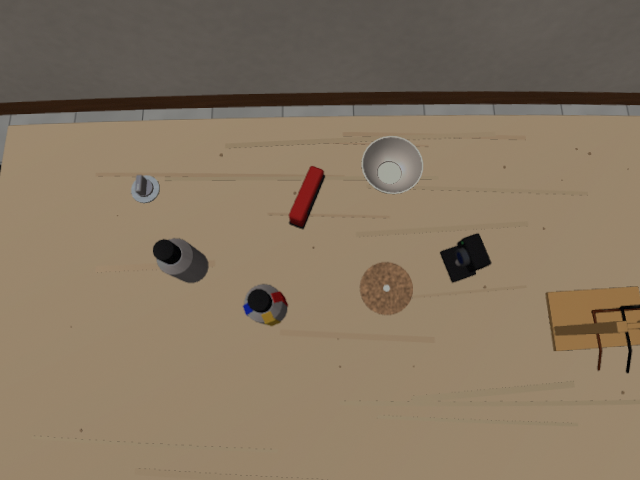

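Scene view: striped bottle at about (407,220), plain at (507,255), mat spot (274,261), camera (180,218). Top view: striped cap (260,300) with blue (249,309), yellow (268,318) and red (278,298); mat spot (387,288), camera (475,252). Next I'll measure the blobs and look at enlarged crops.

```bash
python3 - <<'E'
from h import *
S,T=load('scene0'),load('top0')
def blobs(im,lo,hi,box,n=1):
    x0,y0,x1,y1=box;h=cv2.cvtColor(im['pixels'],cv2.COLOR_RGB2HSV)
    m=np.zeros(h.shape[:2],np.uint8);m[y0:y1,x0:x1]=cv2.inRange(h,lo,hi)[y0:y1,x0:x1]
    k,l,st,c=cv2.connectedComponentsWithStats(m)
    i=1+np.argsort(-st[1:,4])[:n];return [(c[j].round(1),st[j].tolist()) for j in i]
blk=((0,0,0),(179,255,45))
print('caps');out={}
for n,bs,bt in(('striped',(390,160,430,205),(240,280,285,325)),('plain',(500,195,545,240),(145,230,200,280))):
    a=blobs(S,*blk,bs)[0];b=blobs(T,*blk,bt)[0];print(n,a,b,tri((S,*a[0]),(T,*b[0])).round(4))
w=((0,0,150),(179,70,255))
a=blobs(S,*w,(262,252,288,270))[0];b=blobs(T,*w,(378,280,396,297))[0]
print('spot',a,b,tri((S,*a[0]),(T,*b[0])).round(4),onz(S,*a[0],.003),onz(T,*b[0],.003))
bx=(235,280,295,330)
for n,lo,hi in(('blue',(105,150,60),(130,255,255)),('yel',(15,170,140),(32,255,255)),('red',(172,170,60),(179,255,255)),('red0',(0,200,60),(6,255,255))):
    try:
        b=blobs(T,lo,hi,bx)[0];print(n,b,onz(T,*b[0],.125).round(4))
    except Exception as e:print(n,e)
c1=cv2.resize(T['pixels'][225:290,430:500],(400,371),interpolation=2)
c2=cv2.resize(S['pixels'][190:290,150:220],(400,571),interpolation=2)[:371]
c3=cv2.resize(T['pixels'][270:330,230:300],(400,229*3//2),interpolation=2)[:229]
o=np.zeros((600,800,3),np.uint8);o[:371,:400]=c1;o[:371,400:]=c2;o[371:,:400]=c3
cv2.imwrite('pics/crop.png',o[:,:,::-1])
E
```

```text
caps
striped (array([409.1, 185.2]), [398, 170, 23, 32, 617]) (array([259.5, 300.6]), [248, 289, 24, 24, 424]) [0.5187 0.122  0.1572]
plain (array([520.6, 217.5]), [505, 200, 32, 36, 842]) (array([166.7, 251.4]), [153, 240, 28, 24, 496]) [0.6076 0.2888 0.1573]
spot (array([273.4, 260.1]), [271, 259, 6, 3, 13]) (array([386.3, 287.7]), [384, 285, 6, 6, 29]) [ 0.5557 -0.1186  0.0034] [ 0.55519259 -0.11844796  0.003     ] [ 0.55578417 -0.11898402  0.003     ]
blue (array([247.4, 308.5]), [244, 303, 9, 11, 57]) [0.5078 0.1478 0.125 ]
yel (array([265.5, 313.5]), [264, 313, 4, 2, 4]) [0.4986 0.1153 0.125 ]
red (array([275., 295.]), [275, 295, 1, 1, 1]) [0.5314 0.0985 0.125 ]
red0 (array([277.8, 297. ]), [272, 292, 14, 12, 84]) [0.5277 0.0934 0.125 ]
```

View pics/crop.png

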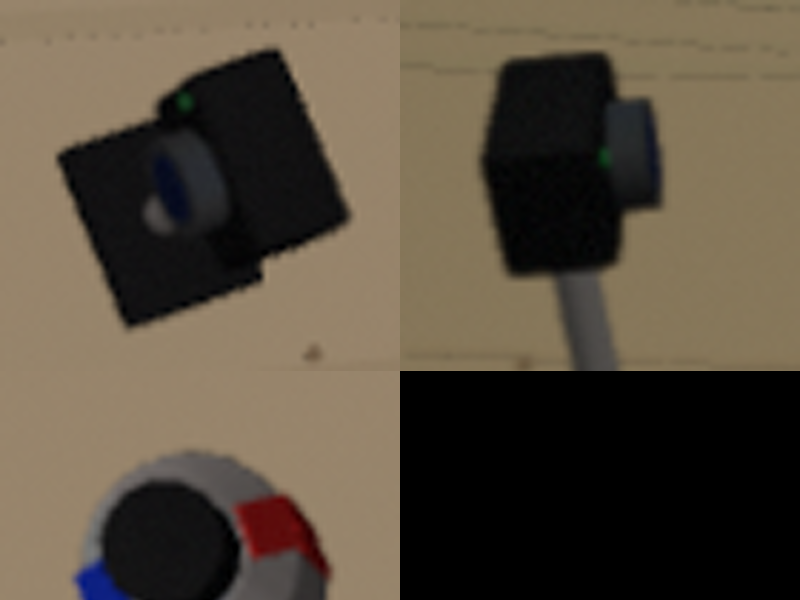

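Top crop: the lens disc is at about px (459.4, 257.8). Scene crop: its edge is at about px (194.5, 218). Cap heights of 157 mm and spot height of 3 mm match what they should be. I'll check the lens and start moving.

```bash
python3 - <<'E'
from h import *
S,T=load('scene0'),load('top0')
L=tri((S,194.5,218),(T,459.4,257.8));M=np.array([.5555,-.1187,.003]);d=L-M
print(L,np.hypot(*d[:2]),np.degrees(np.arctan2(d[1],d[0])),onz(T,459.4,257.8,.115))
# camera base square corners (top crop) direction
P=[onz(T,430+x/5.714,225+y/5.708,.0) for x,y in((60,155),(128,325),(262,278))]
for a,b in((0,1),(1,2)):
    e=P[b]-P[a];print(np.linalg.norm(e),np.degrees(np.arctan2(e[1],e[0])))
E
R='[[[-19,-15.6,-1.5,0,-1],[-19,-15.6,-1.5,0,-1],[-19,-15.6,-1.5,0,-1],[-19,-15.6,-1.5,0,-1],[-19,-15.6,-1.5,0,-1],[-19,-15.6,-1.5,0,-1],[-19,-15.6,-1.5,0,-1],[-19,-15.6,-1.5,0,-1]]]' ; : 
python3 -m crank '[[[-19,-15.6,-1.5,0,-1],[-19,-15.6,-1.5,0,-1],[-19,-15.6,-1.5,0,-1],[-19,-15.6,-1.5,0,-1],[-19,-15.6,-1.5,0,-1],[-19,-15.6,-1.5,0,-1],[-19,-15.6,-1.5,0,-1],[-19,-15.6,-1.5,0,-1]]]'
```

```text
[ 0.59620633 -0.24198318  0.11139277] 0.1298296883321841 -71.72752055367272 [ 0.59591142 -0.24205626  0.115     ]
0.06698756284578629 -162.09347835330672
0.05361939698317476 -72.14997936553176
time: 0.82
position: [0.3058, 0.4523, 0.2344]
tool_rot: [-0.486, -3.104, 0.001]
ft_force: [0.8, -0.3, 0.4]
grip_width: 1.001
grip_force: 0.0
```

The lens agrees with the text: 130 mm from the spot, about 113 mm up, bearing -72°. Carrying on to the bottle.

```bash
python3 -m crank '[[[-19,-15.6,-1.5,0,-1],[-19,-15.6,-1.5,0,-1],[-19,-15.6,-1.5,0,-1],[-19,-15.6,-1.5,0,-1],[-19,-15.6,-1.5,0,-1],[-19,-15.6,-1.5,0,-1],[-19,-15.6,-1.5,0,-1],[-19,-15.6,-1.5,0,-1]]]'|head -1
python3 -m crank '[[[-10,-8,-1,0,-1],[-10,-8,0,0,-1],[-10,-8,0,0,-1],[0,0,0,0.1,-1],[0,0,0,0.1,-1],[0,0,0,0.12,-1],[0,0,0,0.12,-1],[0,0,0,0.12,-1],[0,0,0,0.12,-1],[0,0,0,0.12,-1]]]'
python3 - <<'E'
from h import *
print(ctrl.get_state()['joint_positions'])
snap('wrist','wrist1')
E
```

```text
time: 1.48
time: 2.32
position: [0.4329, 0.2561, 0.2473]
tool_rot: [-1.664, -2.664, 0.001]
ft_force: [-0.5, 0.6, 0.7]
grip_width: 1.001
grip_force: 0.0
[-0.81828466 -0.00900815  0.23059073  1.77820225  0.00209738  1.37264022
 -0.13399658]
```

View pics/wrist1.png

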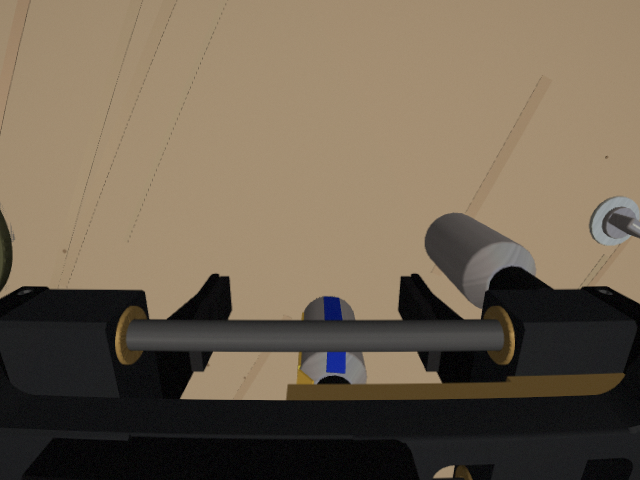

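Wrist view: the blue stripe of the striped bottle is at (335,335) between the fingers and the plain bottle at (480,255) is off to the right. Moving over the cap and turning.

```bash
python3 -m crank '[[[-20,2.3,0,0,-1],[-20,2.3,0,0,-1],[-20,2.3,0,0,-1],[-20,2.3,0,0,-1],[-20,2.3,0,0,-1],[-20,2.3,0,0,-1],[-20,2.3,0,0,-1],[-18,2.3,0,0,-1]]]'|head -3
python3 -m crank '[[[0,0,0,0.12,-1],[0,0,0,0.12,-1],[0,0,0,0.12,-1],[0,0,0,0.12,-1],[0,0,0,0.12,-1],[0,0,0,0.12,-1],[0,0,0,0.12,-1],[0,0,0,0.12,-1],[0,0,0,0.12,-1]]]'|head -1
python3 -m crank '[[[0,0,0,0.12,-1],[0,0,0,0.12,-1],[0,0,0,0.12,-1],[0,0,0,0.12,-1],[0,0,0,0.12,-1],[0,0,0,0.12,-1],[0,0,0,0.12,-1],[0,0,0,0.12,-1],[0,0,0,0.12,-1],[0,0,0,0,-1]]]'
cat > st.py <<'E'
from h import *
import sys
s=ctrl.get_state();m=R.from_rotvec(s['tool_rot']).as_matrix()
print(s['time'],'p',s['position'].round(4) if hasattr(s['position'],'round') else s['position'],'y-yaw',np.degrees(np.arctan2(m[1,1],m[0,1])).round(1),'q7',s['joint_positions'][6],'gw',s['grip_width'],'gf',s['grip_force'])
if len(sys.argv)>3:
    print('tool mm to target',(m.T@(np.array(sys.argv[1:4],float)-s['position'])*1000).round(1))
E
python3 st.py .5187 .122 .139
```

```text
time: 3.03
position: [0.5202, 0.1215, 0.2474]
tool_rot: [1.653, 2.671, -0.0]
time: 3.78
time: 4.62
position: [0.5196, 0.1227, 0.2474]
tool_rot: [3.135, -0.204, -0.001]
ft_force: [-0.0, 0.2, 0.6]
grip_width: 1.0
grip_force: 0.0
4.6167 p [0.5196 0.1227 0.2474] y-yaw -97.4 q7 -1.9572464898680864 gw 1.0002139118855864 gf 0.0
tool mm to target [ -0.8   0.8 108.4]
```

```bash
python3 -m crank '[[[-1,1,14,0,-1],[0,0,14,0,-1],[0,0,14,0,-1],[0,0,14,0,-1],[0,0,14,0,-1],[0,0,14,0,-1],[0,0,12,0,-1],[0,0,10,0,-1],[0,0,0,0,-1],[0,0,0,0,-1]]]'
python3 st.py .5187 .122 .141
python3 -m crank '[[[0,0,0,0,1],[0,0,0,0,1],[0,0,0,0,1],[0,0,0,0,1],[0,0,0,0,1],[0,0,0,0,1],[0,0,0,0,1],[0,0,0,0,1],[0,0,0,0,1],[0,0,0,0,1]]]' 25
python3 -c "
from h import *
snap('scene','s2');im=snap('top','t2')['pixels'];s=load('s2')['pixels']
o=np.hstack([cv2.resize(s[100:300,330:530],(400,400)),cv2.resize(im[200:400,170:370],(400,400))]);cv2.imwrite('pics/c2.png',o[:,:,::-1])"
```

```text
time: 5.45
position: [0.5184, 0.1219, 0.1413]
tool_rot: [3.135, -0.201, -0.001]
ft_force: [-0.3, -0.1, 0.5]
grip_width: 0.997
grip_force: 0.0
5.45 p [0.5184 0.1219 0.1413] y-yaw -97.3 q7 -1.9232829258994684 gw 0.9973636825219317 gf 0.0
tool mm to target [ 0.3 -0.1  0.3]
time: 6.28
position: [0.5186, 0.1218, 0.1416]
tool_rot: [3.135, -0.203, -0.0]
ft_force: [0.2, -0.4, 0.7]
grip_width: 0.43
grip_force: 25.0
```

View pics/c2.png

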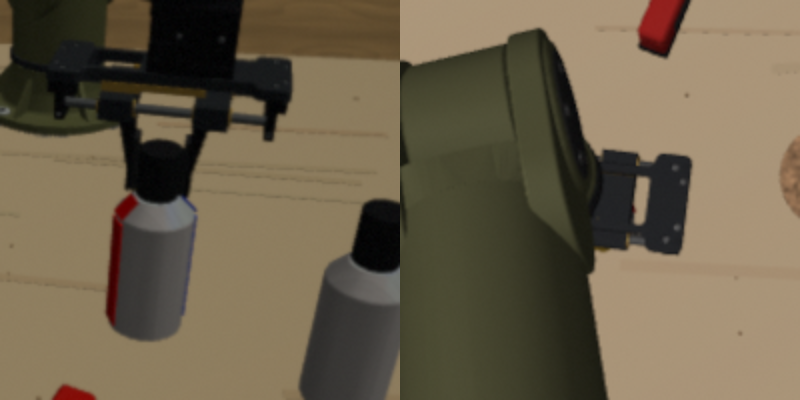

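The grip is good: opening about 37.4 mm on the 38 mm cap, red at left and blue at right as expected. Lifting and carrying.

```bash
python3 -m crank '[[[0,0,-6,0,1],[0,0,-9,0,1],[0,0,-10,0,1],[0,0,-10,0,1],[0,0,-8,0,1],[1,5,0,0,1],[3,10,0,0,1],[5.6,19,0,0,1],[5.6,19.5,0,0,1],[5.6,19.5,0,0,1]]]'
python3 -m crank '[[[5.6,19.5,0,0,1],[5.6,19.5,0,0,1],[5.6,19.5,0,0,1],[5.6,19.5,0,0,1],[5.6,19.5,0,0,1],[5.6,19.5,0,0,1],[5.6,19.5,0,0,1],[4,14,0,0,1],[2,7,0,0,1],[1,3,0,0,1]]]'
python3 st.py .5555 -.1187 .184
```

```text
time: 7.22
position: [0.5295, 0.0449, 0.184]
tool_rot: [3.134, -0.203, -0.002]
ft_force: [-0.0, -0.8, -2.3]
grip_width: 0.431
grip_force: 25.0
time: 8.05
position: [0.5543, -0.1207, 0.1841]
tool_rot: [3.134, -0.208, -0.001]
ft_force: [0.6, 0.7, -3.2]
grip_width: 0.427
grip_force: 25.0
8.05 p [ 0.5543 -0.1207  0.1841] y-yaw -97.6 q7 -1.4331141954415323 gw 0.4274947425662106 gf 24.996297927573323
tool mm to target [ 1.  -2.2  0.1]
```

```bash
python3 -m crank '[[[1,-2,0,-0.05,1],[0,0,0,-0.1,1],[0,0,0,-0.12,1],[0,0,0,-0.12,1],[0,0,0,-0.12,1],[0,0,0,-0.12,1],[0,0,0,-0.12,1],[0,0,0,-0.12,1],[0,0,0,-0.12,1],[0,0,0,-0.12,1]]]'|head -1
python3 -m crank '[[[0,0,0,-0.12,1],[0,0,0,-0.12,1],[0,0,0,-0.12,1],[0,0,0,-0.12,1],[0,0,0,-0.12,1],[0,0,0,-0.12,1],[0,0,0,-0.12,1],[0,0,0,-0.12,1],[0,0,0,-0.12,1],[0,0,0,-0.12,1]]]'|head -1
python3 -m crank '[[[0,0,0,-0.12,1],[0,0,0,-0.12,1],[0,0,0,-0.12,1],[0,0,0,-0.12,1],[0,0,0,-0.12,1],[0,0,0,-0.12,1],[0,0,0,-0.1,1],[0,0,0,0,1]]]'
python3 st.py .5555 -.1187 .184
python3 -c "
from h import *
s=snap('scene','s3')['pixels'];im=snap('top','t3')['pixels'];w=snap('wrist','w3')['pixels']
o=np.zeros((600,800,3),np.uint8)
o[:300,:400]=cv2.resize(s[150:300,140:340],(400,300));o[:300,400:]=cv2.resize(im[200:350,300:500],(400,300));o[300:,:400]=cv2.resize(w,(400,300));cv2.imwrite('pics/c3.png',o[:,:,::-1])"
```

```text
time: 8.88
time: 9.72
time: 10.38
position: [0.556, -0.1154, 0.1842]
tool_rot: [-0.215, -3.133, -0.001]
ft_force: [0.7, 0.1, -2.9]
grip_width: 0.428
grip_force: 25.0
10.3833 p [ 0.556  -0.1154  0.1842] y-yaw 82.2 q7 1.6443613833129773 gw 0.4279002234207505 gf 24.994032997637987
tool mm to target [ 0.1 -3.4  0.2]
```

View pics/c3.png

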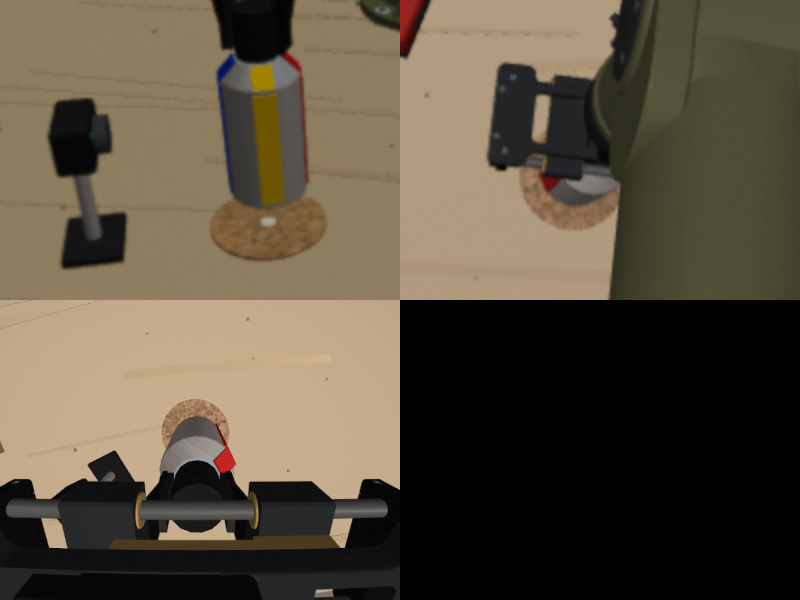

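Scene crop: the bottle hangs over the mat with yellow at the middle of its visible face (x≈265 against body centre ≈263), so blue faces the lens within a few degrees. Small correction, then the pauses and turns.

```bash
python3 -m crank '[[[0,-3,0,0.03,1],[0,0,0,0,1],[0,0,0,0,1],[0,0,0,0,1],[0,0,0,0,1],[0,0,0,0,1],[0,0,0,0,1],[0,0,0,0,1],[0,0,0,0,1],[0,0,0,0,1]]]'|head -1
python3 -m crank '[[[0,0,0,0,1],[0,0,0,0,1],[0,0,0,0,1],[0,0,0,0,1]]]'|head -1
python3 st.py .5555 -.1187 .184
python3 -m crank '[[[0,0,0,0.05,1],[0,0,0,0.1,1],[0,0,0,0.12,1],[0,0,0,0.12,1],[0,0,0,0.12,1],[0,0,0,0.12,1],[0,0,0,0.12,1],[0,0,0,0.12,1],[0,0,0,0.12,1],[0,0,0,0.12,1]]]'|head -1
python3 -m crank '[[[0,0,0,0.12,1],[0,0,0,0.12,1],[0,0,0,0.12,1],[0,0,0,0.1,1],[0,0,0,0,1],[0,0,0,0,1]]]'
python3 st.py .5555 -.1187 .184
```

```text
time: 11.37
time: 11.7
11.7 p [ 0.5558 -0.1194  0.1846] y-yaw 80.2 q7 1.6180543452501979 gw 0.4257310878155256 gf 24.99570377636701
tool mm to target [0.4 0.6 0.6]
time: 12.53
time: 13.03
position: [0.5558, -0.1193, 0.1846]
tool_rot: [2.399, 2.028, 0.0]
ft_force: [-0.0, -0.6, -3.5]
grip_width: 0.432
grip_force: 25.0
13.0333 p [ 0.5558 -0.1193  0.1846] y-yaw -9.6 q7 0.07355697486039808 gw 0.4321752133990646 gf 24.9962188443169
tool mm to target [ 0.5 -0.4  0.6]
```

```bash
python3 -m crank '[[[0,0,0,0,1],[0,0,0,0,1],[0,0,0,0,1],[0,0,0,0,1],[0,0,0,0,1],[0,0,0,0,1],[0,0,0,0,1],[0,0,0,0,1],[0,0,0,0,1],[0,0,0,0,1]]]'|head -1
python3 -m crank '[[[0,0,0,0,1],[0,0,0,0,1],[0,0,0,0,1],[0,0,0,0,1]]]'|head -1
python3 - <<'E'
from h import *
im=snap('scene','s4');h=cv2.cvtColor(im['pixels'],cv2.COLOR_RGB2HSV)[185:245,235:310]
red=cv2.inRange(h,(0,180,50),(6,255,255))|cv2.inRange(h,(172,180,50),(179,255,255));grey=cv2.inRange(h,(0,0,50),(179,60,255))
for m in(red,grey|red): x=np.nonzero(m[10:40])[1];print(x.mean()+235,np.percentile(x,[2,98])+235,len(x))
E
python3 -m crank '[[[0,0,0,0.05,1],[0,0,0,0.1,1],[0,0,0,0.12,1],[0,0,0,0.12,1],[0,0,0,0.12,1],[0,0,0,0.12,1],[0,0,0,0.12,1],[0,0,0,0.12,1],[0,0,0,0.12,1],[0,0,0,0.12,1]]]'|head -1
python3 -m crank '[[[0,0,0,0.12,1],[0,0,0,0.12,1],[0,0,0,0.12,1],[0,0,0,0.1,1],[0,0,0,0,1],[0,0,0,0,1]]]'|head -1
python3 st.py .5555 -.1187 .184
```

```text
time: 13.87
time: 14.2
269.6360655737705 [264. 275.] 305
269.3690036900369 [251. 288.] 1084
time: 15.08
time: 15.58
15.5833 p [ 0.5559 -0.1192  0.1846] y-yaw -99.5 q7 -1.4676557075537948 gw 0.4323457056216062 gf 24.996338090859354
tool mm to target [-0.5 -0.5  0.6]
```

Red is centred on the scene camera's side of the bottle (269.6 against 269.4), so yellow faced the lens and nothing slipped. I'll hold at red, then lower.

```bash
python3 -m crank '[[[0,0,0,0,1],[0,0,0,0,1],[0,0,0,0,1],[0,0,0,0,1],[0,0,0,0,1],[0,0,0,0,1],[0,0,0,0,1],[0,0,0,0,1],[0,0,0,0,1],[0,0,0,0,1]]]'|head -1
python3 -m crank '[[[0,0,0,0,1],[0,0,0,0,1],[0,0,0,0,1],[0,0,0,0,1]]]'
python3 -m crank '[[[0,0,6,0,1],[0,0,6,0,1],[0,0,6,0,1],[0,0,6,0,1],[0,0,5,0,1],[0,0,4,0,1],[0,0,3,0,1],[0,0,2,0,1],[0,0,0,0,1],[0,0,0,0,1]]]'
python3 -m crank '[[[0,0,0.5,0,1],[0,0,0.5,0,1],[0,0,0.5,0,1],[0,0,0,0,1],[0,0,0,0,1]]]'
```

```text
time: 16.42
time: 16.75
position: [0.5559, -0.1194, 0.1846]
tool_rot: [-3.13, 0.265, -0.0]
ft_force: [0.4, -0.0, -3.3]
grip_width: 0.432
grip_force: 25.0
time: 17.58
position: [0.556, -0.1194, 0.1467]
tool_rot: [-3.13, 0.266, -0.0]
ft_force: [-0.4, -0.3, -1.5]
grip_width: 0.427
grip_force: 25.0
time: 18.0
position: [0.5559, -0.1193, 0.1451]
tool_rot: [-3.13, 0.265, -0.0]
ft_force: [0.7, 0.3, -2.5]
grip_width: 0.431
grip_force: 25.0
```

```bash
python3 -m crank '[[[0,0,0.4,0,1],[0,0,0.4,0,1],[0,0,0.4,0,1],[0,0,0,0,1],[0,0,0,0,1]]]'; python3 -m crank '[[[0,0,0,0,1],[0,0,0,0,1]]]'
```

```text
time: 18.42
position: [0.5562, -0.1195, 0.1445]
tool_rot: [-3.13, 0.266, -0.001]
ft_force: [-1.1, -0.4, 4.0]
grip_width: 0.428
grip_force: 25.0
time: 18.58
position: [0.5562, -0.1195, 0.1445]
tool_rot: [-3.13, 0.266, -0.001]
ft_force: [-0.3, -0.7, 5.2]
grip_width: 0.432
grip_force: 25.0
```

The wrist force changed from -3 to +5 N, so the bottle is down. Releasing and retreating.

```bash
python3 -m crank '[[[0,0,0,0,0],[0,0,0,0,-0.3],[0,0,0,0,-0.6],[0,0,0,0,-1],[0,0,0,0,-1],[0,0,0,0,-1],[0,0,0,0,-1],[0,0,0,0,-1],[0,0,0,0,-1],[0,0,0,0,-1]]]'
python3 -m crank '[[[0,0,-4,0,-1],[0,0,-10,0,-1],[0,0,-15,0,-1],[0,0,-15,0,-1],[0,0,-15,0,-1],[0,0,-15,0,-1],[0,0,-15,0,-1],[0,0,-10,0,-1],[0,0,0,0,-1],[0,0,0,0,-1]]]'
python3 - <<'E'
from h import *
s=snap('scene','s5')['pixels'];t=snap('top','t5')['pixels']
cv2.imwrite('pics/c5.png',np.hstack([cv2.resize(s,(400,300)),cv2.resize(t,(400,300))])[:,:,::-1])
E
```

```text
time: 19.42
position: [0.5558, -0.1193, 0.1439]
tool_rot: [-3.13, 0.265, -0.0]
ft_force: [0.1, -0.4, 0.1]
grip_width: 0.994
grip_force: 0.0
time: 20.25
position: [0.5561, -0.1194, 0.2435]
tool_rot: [-3.13, 0.265, -0.002]
ft_force: [-0.3, -0.4, -0.2]
grip_width: 1.002
grip_force: 0.0
```

View pics/c5.png

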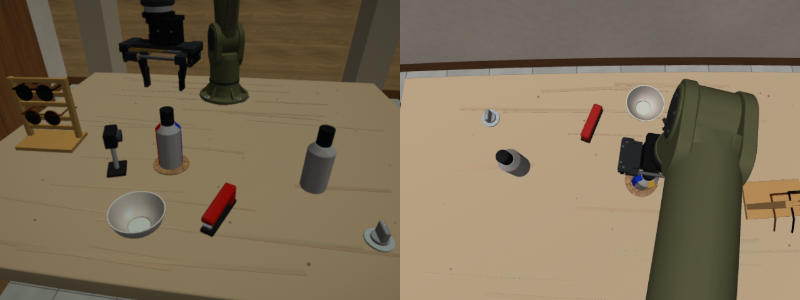

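The bottle stands upright at the middle of the mat, at (170,140) in the left half, released. The plain bottle and stapler look unmoved and the gripper is clear.

```bash
python3 -c "
from bench import job
print(job.close_job())"
```

```text
the job is handed in; nothing more can be done
None
```

The striped bottle was shown to the lens blue, then yellow, then red, and now stands released on the middle of the mat, with the plain bottle and stapler apparently unmoved; the job is handed in at about 20 s, and no verdict came back.

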